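# Seat the reference thermometer in the dry-block calibrator and mark its depth

### The job

Take the thermometer with the sliding stop collar out of the white stand and push its stem, gently, all the way down to the bottom of the well that fits it in the calibrator's aluminium block. Bring the collar down the stem, without ramming it, until it lies flat on the face of the block and so marks the depth, and leave the thermometer standing there by itself; the sensor in the block and the other two thermometers stay where they are.

Things in the scene. Friction and masses are not known exactly. Their poses are not given: they have to be found in the camera images.
- probe: reference stick thermometer, 114 mm long, about 90 g, upright in a hole of the stand. Origin at the stem's tip, +z up the axis to the handle. Steel stem 9 mm across, 88 mm long, the lowest 10 mm tapering to a flat 5 mm tip; round black rubber handle 22 mm across, 88 to 114 mm above the tip, with a display on top. The only one of the three with a collar on its stem, close under the handle.
- probe_handle (a point): centre of the thermometer's handle, 101 mm above the tip on its axis
- collar (a joint): slide of the grey plastic stop collar, m: 0 touching the handle, growing towards the tip. Flange 38 mm across, 5 mm thick, with a hub 18 mm across and 5 mm tall on its upper side; at 0 its underside is 78 mm above the tip. Starts 0 to 3 mm down, stays by friction, slides at about 2 N: push it down by the flange, which stands out 8 mm beyond the handle all round.
- collar_face (a point): centre of the underside of the collar's flange, on the stem's axis
- well (a point): mouth centre of the well that fits, in the block's face, 105 mm above the bench. Blind hole 11 mm across, straight down. Sprung balls 14 mm below the mouth grip the stem, so it does not fall in: it is pushed past them with up to about 8 N while the taper passes, then a few N. The hard flat bottom lies 48 to 70 mm below the mouth; how deep is not known and must be felt.
- calibrator: dry-block temperature calibrator, fixed, left or right. Origin under the block's centre at bench level, control panel to -x. Cream housing x -120 to +60, 150 wide (y), 98 mm tall; in its top an aluminium block 75 x 95, face 105 mm above the bench. Holes (x, y in mm): the thermometer's well (0, -22); a 16 mm hole (-22, 6) and a 6 mm hole (26, 7), empty, not used; the sensor's hole (0, 31).
- sensor: sensor under test, standing loose in its hole in the block 53 mm from the well: brass head 20 mm across with a steel stub 13 mm across on it, rising 20 mm over the block's face; origin at its lower end. Leave it there.
- stand: white plastic thermometer stand, fixed to the bench, 180 (x) x 50 (y) x 55 mm tall, origin under its centre, with three blind holes 10 mm across and 45 mm deep at x = -60, 0 and +60 mm; a thermometer's tip stands 10 mm above the bench in it
- probe_b: thermometer in the stand with a wide handle 26 mm across and 28 mm tall, stem 8 mm across, 133 mm long, no collar; origin at its tip. Leave it there.
- probe_c: thermometer in the stand with a slim handle 18 mm across and 42 mm tall, stem 9 mm across, 117 mm long, no collar; origin at its tip. Leave it there.

How it is judged (in metres and radians):
On the way:
1. the stem stands on the bottom of the well (distance between probe and spacer_c0 below 0.0066 m and horizontal distance between probe and well below 0.004 m), for 0.2 s.
At the end, for the whole second after the job is handed in: The thermometer stands upright and at rest in its well, tip within 1.5 mm of the bottom (spacer_c0 is the bottom piece, its centre 5 mm below it), the collar's underside within 1.5 mm of the block's face; the sensor (10 mm) and the other two thermometers (20 mm, 0.2 rad) are where they were (all of step 1 and angle between probe's own z axis and vertical below 0.06 rad and z of collar_face in the frame of well below 0.0015 m and horizontal distance between collar_face and well below 0.004 m and linear speed of probe below 0.01 m/s and distance of each of probe_b, probe_c from where it was at the start of the episode below 0.02 m and angle between each of probe_b, probe_c's own z axis and vertical below 0.2 rad and distance of sensor from where it was at the start of the episode below 0.01 m); the robot touches nothing.
It fails at once if the stem is rammed onto the bottom of the well (over 20 N) (contact force between probe and spacer_c0 above 20 N).
It fails at once if the collar is rammed onto the block (over 30 N) (contact force between collar_c0 and calibrator above 30 N).
It fails at once if another thermometer is pulled out of the stand (height (world z) of any of probe_b, probe_c above 0.035 m).
It fails at once if the sensor under test is pulled up (height (world z) of sensor above 0.035 m).
It also fails if it takes over 54 s, if anything falls off the work surface, if the arm or the gripper's body presses on something with over 40 N, if the wrist force passes 120 N, or if a joint passes its speed limit or range.

### The arm

A 6-joint arm with a two-finger parallel gripper is mounted at the origin on the work surface. World frame = base frame: x ahead of the robot, y to its left, z up, the work surface at z = 0. Lengths are in m, angles in degrees, forces in N, time in s.
With the tool pointing down it reaches from about 0.275 to 0.825 m from the base axis. Payload 5.2 kg.
Tool frame: the origin (TCP) lies between the finger pads; the fingertips stand 25 mm ahead of it and the grasp point (between the pads) lies 6 mm ahead of it; z points along the fingers, y is the direction in which the jaws open and shut (so a half turn about z gives the same grasp; the last joint's range is limited). The gripper opens to 93 mm and grips with 3 to 60 N. Pads are 15 mm wide; open, the fingers measure 128 mm over their backs; the gripper's body (75 mm by 188 mm) begins 65 mm behind the grasp point.
Start: joints at [64.928, 14.817, 87.949, -0, 77.235, -11.62], TCP at [0.128, 0.535, 0.244] pointing down, gripper open.
Joint ranges: [-179.93, 179.93], [-52.35, 119.4], [10.71, 147.94], [-69.91, 249.91], [12.55, 155.21], [-178.61, 178.61]. Speed limits (degrees/s): [147.25, 147.25, 180, 180, 180, 180].

### API

Orientations are given as [roll, pitch, yaw] about the fixed x, y, z axes, in that order (R = Rz(yaw) Ry(pitch) Rx(roll)).
In Python, from plant import manip gives the robot as it stands.
- The arm moves only by the tool arm_command, never from a script. Its arguments are lists of equal length, an entry for each row: "linear": the shift along the tool's x, y, z in cm, a list of three; "delta_rot": the turn, a rotation vector about the tool's x, y, z in rad, a list of three; "grip": the finger opening in cm, from 0 to 9.3. In form: {"linear": [[dx, dy, dz], ...], "delta_rot": [[wx, wy, wz], ...], "grip": [grip, ...]}. A call has 1 to 8 rows; each row shifts and turns the commanded pose from where the row before left it, along the tool's axes as they then stand; what a row does not reach is not made up. A row lasts 1/8 s, in which the tool goes at most 62.5 mm and 10.7 degrees, less where a joint would pass 70% of its speed; a pose out of reach is approached as far as the arm can. A call is refused whole if a number of a shift passes 6.25 or a number of a turn 0.188, either way. A call with a gripper value outside its range is refused whole. The fingers move at their own pace and stop on an object; "force" is the grip in N (left out, the last holds). Time passes only in rows, so rows that do not move let the fingers close. It gives the time, the measured TCP pose, the force and the opening at its end, in the units of the state.
- manip.observe(): the state, without advancing time (a new reading comes with each control period).
- manip.camera(name): name is "side" or "top"; returns a dict with "image" (420x560x3 uint8, red, green, blue), "z_map" (420x560 float32, m along the optical axis (not along the pixel's ray), 0 where there is no reading), "intrinsics" (3x3 intrinsics, pixels), "R" (3x3) and "t" (3): a world point X has camera coordinates R X + t. Camera axes: x right, y down, z forward; pixel columns grow to the right and rows downward; lengths in m; the calibration is good to about 2 mm. A picture is of the moment at which its call begins.
- manip.hand_in(): hands the job in, once; it reports no verdict.
The state is a dict: "time": time; "joint_pos": joint angles; "joint_vel": joint speeds; "joint_efforts": joint torques, N m; "tool_pos": TCP position; "tool_rot": TCP orientation; "ft_force": force on the tool from outside, world axes, zero at the start; "wrist_torque": the same for the moment, N m; "opening": finger opening in m.
Only numpy, scipy, OpenCV 4.12 (cv2) and the standard library are available. Lean on these libraries where they do the work, as an engineer would, in place of code of your own. Each camera call takes 0.05 s, during which the arm holds its last target.

## Working session

There is one attempt and no reset: what is moved stays moved. The work goes in short steps, Python scripts to look and compute and a tool call to move; the robot and the scene stay as the last step left them, time stands still between calls to the robot, and variables do not carry over. Pictures are saved under pics/ and viewed, and the job is handed in when it is done.

Besides the shell and the picture viewer there is one more tool, called after "Call:" as a command line: name --argument value ..., lists and objects as JSON in quotes. arm_command: Moves the arm, as the interface text tells. Its arguments: {"type":"object","properties":{"linear":{"type":"array","items":{"type":"array","items":{"type":"number"}}},"delta_rot":{"type":"array","items":{"type":"array","items":{"type":"number"}}},"grip":{"type":"array","items":{"type":"number"}},"force":{"type":"number"}},"required":["linear","delta_rot","grip"]}

```bash
ls; mkdir -p pics
python3 - <<'E'
from plant import manip
import cv2,numpy as np
print(manip.observe())
for n in("side","top"):
    c=manip.camera(n); cv2.imwrite(f"pics/{n}0.png",c["image"][:,:,::-1]); np.savez(f"{n}0.npz",**c)
    print(c["intrinsics"],c["R"],c["t"])
E
```

```text
pics
{'time': 0.0, 'joint_pos': array([ 6.49285400e+01,  1.48585376e+01,  8.80117975e+01, -5.90216325e-04,
        7.72355162e+01, -1.16198284e+01]), 'joint_vel': array([ 0.0562743 ,  0.0935901 ,  0.05443556, -0.06007253, -0.1005334 ,
       -0.02264858]), 'joint_efforts': array([-6.79932564e-04, -4.37294304e+01, -2.84001178e+01,  7.20368349e-02,
        4.12483094e-02, -2.05425563e-04]), 'tool_pos': array([0.12770281, 0.53443805, 0.24281942]), 'tool_rot': array([-1.79896202e+02, -2.07566461e-02,  1.66548481e+02]), 'ft_force': array([0.17455765, 1.27856545, 0.11385427]), 'wrist_torque': array([-0.03313676,  0.04291116, -0.02337967]), 'opening': 0.09320604125767759}
[[469.648952     0.         275.73115   ]
 [  0.         469.648952   212.33199249]
 [  0.           0.           1.        ]] [[-0.79261289 -0.60967227  0.00803384]
 [-0.31320452  0.39581029 -0.86327119]
 [ 0.52313262 -0.6867561  -0.50467644]] [0.43185018 0.24728854 0.50503184]
[[460.46295652   0.         282.45360298]
 [  0.         460.46295652 207.67782154]
 [  0.           0.           1.        ]] [[-0.02269954 -0.99937674  0.0270343 ]
 [-0.9914125   0.01901873 -0.12938141]
 [ 0.12878661 -0.02973905 -0.99122631]] [0.00228461 0.57500442 0.90875398]
```

View pics/side0.png

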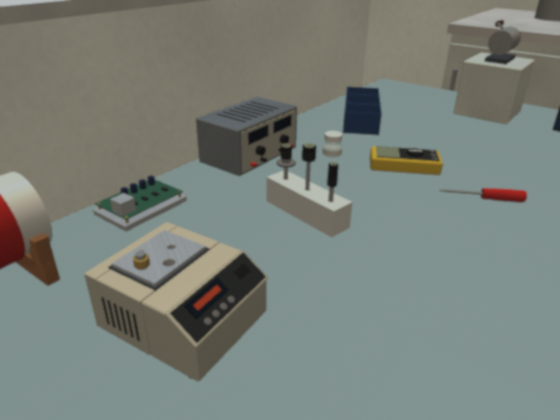

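View pics/top0.png

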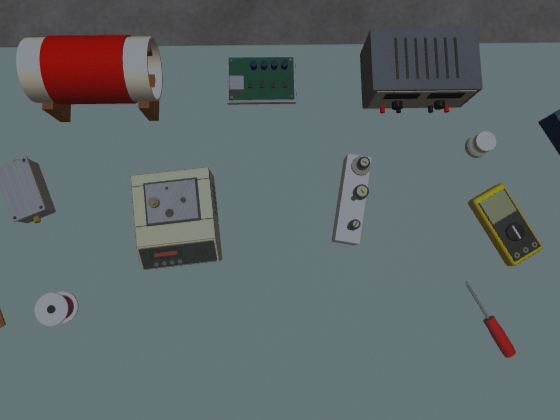

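Run:
```python
import cv2,numpy as np
a=cv2.imread("pics/top0.png"); s=cv2.imread("pics/side0.png")
r=lambda im,x0,x1,y0,y1,k: cv2.resize(im[y0:y1,x0:x1],None,fx=k,fy=k,interpolation=cv2.INTER_CUBIC)
cv2.imwrite("pics/top_cal.png",r(a,125,225,160,275,5))
cv2.imwrite("pics/top_st.png",r(a,325,385,145,250,5))
cv2.imwrite("pics/side_cal.png",r(s,80,280,215,365,4))
cv2.imwrite("pics/side_st.png",r(s,255,355,130,240,5))
```

```text
(no output)
```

View pics/top_cal.png

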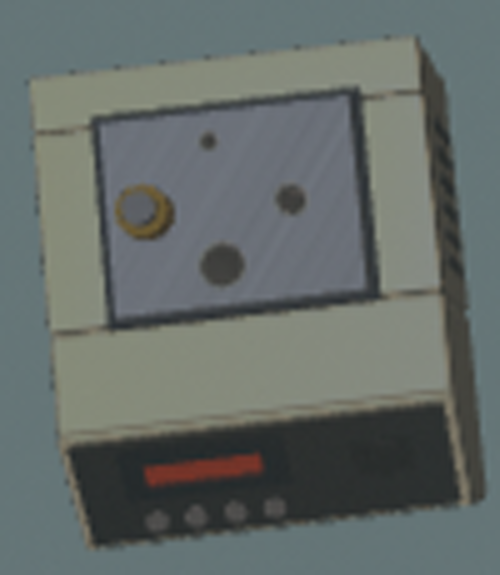

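View pics/top_st.png

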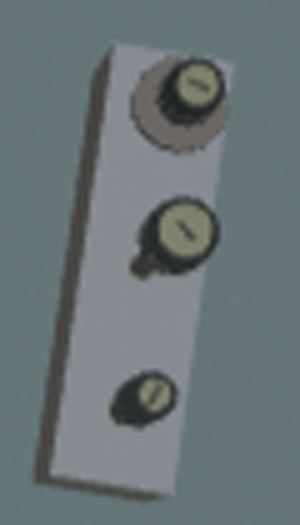

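View pics/side_cal.png

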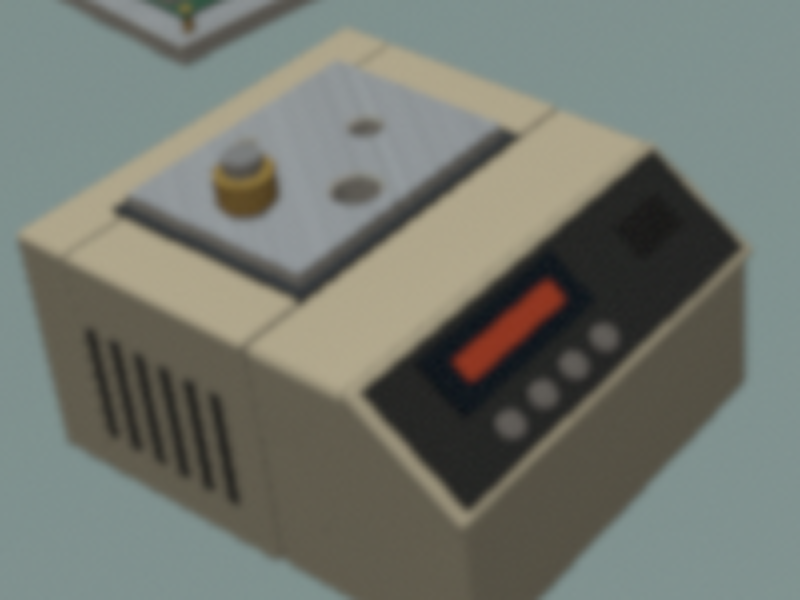

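View pics/side_st.png

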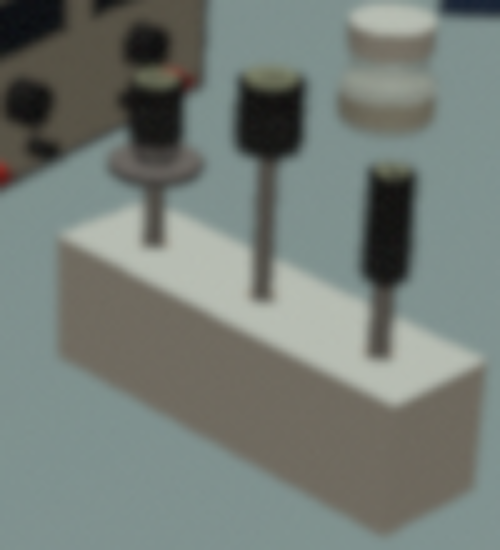

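```bash
cat > h.py <<'E'
import numpy as np,cv2
def ray(c,u,v,z):
    K,R,t=c["intrinsics"],c["R"],c["t"]
    d=R.T@np.linalg.inv(K)@np.array([u,v,1.]); o=-R.T@t
    s=(z-o[2])/d[2]; return (o+s*d)
def proj(c,X):
    p=c["R"]@np.asarray(X,float)+c["t"]; p=c["intrinsics"]@p; return p[:2]/p[2]
def xyz(c):
    K,R,t=c["intrinsics"],c["R"],c["t"]; z=c["z_map"]
    v,u=np.mgrid[0:z.shape[0],0:z.shape[1]]
    P=np.stack([(u-K[0,2])/K[0,0]*z,(v-K[1,2])/K[1,1]*z,z],-1)
    return (P-t)@R
E
python3 - <<'E'
from h import *
T=dict(np.load("top0.npz"));S=dict(np.load("side0.npz"))
P=xyz(T);
# background-object height map in grid
for n,(u0,u1,v0,v1) in dict(psu=(355,485,25,120),drum=(15,165,30,125),pcb=(225,300,50,105)).items():
    q=P[v0:v1,u0:u1].reshape(-1,3); q=q[q[:,2]>0.05]; print(n,q.min(0),q.max(0))
# block face: height & mask
img=T["image"];hsv=cv2.cvtColor(img,cv2.COLOR_RGB2HSV)
g=cv2.cvtColor(img,cv2.COLOR_RGB2GRAY)
def blobs(c,u0,u1,v0,v1,thr,lo,hi,z):
    g=cv2.cvtColor(c["image"],cv2.COLOR_RGB2GRAY)[v0:v1,u0:u1]
    k=8; G=cv2.resize(g,None,fx=k,fy=k,interpolation=cv2.INTER_CUBIC)
    m=(G<thr).astype(np.uint8); n,l,st,ce=cv2.connectedComponentsWithStats(m)
    for i in range(1,n):
        a=st[i,4]/k/k
        if lo<a<hi:
            u,v=(ce[i]+.5)/k-.5+[u0,v0]; print(np.round([u,v,a],2),ray(c,u,v,z)[:2].round(4), st[i,2:4]/k)
print(g[200,150:200]); blobs(T,147,199,182,222,88,2,100,.105)
gs=cv2.cvtColor(S["image"],cv2.COLOR_RGB2GRAY);print(gs[247,150:190])
blobs(S,120,200,233,275,115,2,200,.105)
E
```

```text
psu [ 0.45308309 -0.41038041  0.0501817 ] [0.92590446 0.01837281 0.97511398]
drum [0.45308309 0.01837281 0.05022436] [0.91493035 0.48071465 0.97511398]
pcb [0.45308309 0.01837281 0.0500403 ] [0.85591545 0.09657797 0.97511398]
[ 95  95  94  94  94  87  77  88  67  91 113 112 113 112 112 114 115 114
 111 111 112 112 112 111 111 111 112 108 109 110  85  65  63  63  61  63
 107 111 112 112 111 111 108 110 111 111  98  58  59  96]
[154.64 182.47  24.2 ] [0.6192 0.2348] [18.375  2.5  ]
[166.23 187.83   7.05] [0.6085 0.2127] [2.875 3.125]
[182.71 199.46  25.28] [0.5855 0.1814] [5.875 5.875]
[154.72 202.67  14.3 ] [0.5803 0.2341] [5.5 7. ]
[156.61 204.19  24.78] [0.5774 0.2305] [8.375 8.75 ]
[169.02 212.57  55.45] [0.5609 0.207 ] [8.75  8.375]
[146.89 218.9    4.34] [0.5497 0.2484] [0.875 5.75 ]
[152 152 150 149 149 149 149 150 148 147 147 148 149 147 145 142 134 118
 101  93  92  94  99 103 114 129 141 145 148 150 150 150 150 148 147 146
 147 149 148 148]
[170.71 246.58  20.3 ] [0.5838 0.1826] [7.25  3.625]
[168.41 262.28  60.72] [0.5591 0.2083] [11.875  6.625]
[124.74 272.09  54.81] [0.586  0.2554] [14.625  7.125]
```

Run:
```python
from h import *
T=dict(np.load("top0.npz"));S=dict(np.load("side0.npz"))
P=xyz(T);ok=T["z_map"]>0
for n,(u0,u1,v0,v1) in dict(psu=(350,500,20,125),drum=(15,170,30,125),allst=(330,375,145,250)).items():
    q=P[v0:v1,u0:u1][ok[v0:v1,u0:u1]]; q=q[(q[:,2]>0.04)]; print(n,np.percentile(q,1,axis=0).round(3),np.percentile(q,99,axis=0).round(3))
hsv=cv2.cvtColor(T["image"],cv2.COLOR_RGB2HSV)
def disp(c,u0,u1,v0,v1,z,sthr=40,vthr=90,lo=5):
    im=c["image"][v0:v1,u0:u1];k=8
    I=cv2.resize(im,None,fx=k,fy=k,interpolation=cv2.INTER_CUBIC).astype(int)
    m=((I[...,1]-I[...,2]>15)&(I[...,1]>vthr)).astype(np.uint8)
    m=cv2.morphologyEx(m,cv2.MORPH_CLOSE,np.ones((17,17)))
    n,l,st,ce=cv2.connectedComponentsWithStats(m)
    for i in range(1,n):
        a=st[i,4]/k/k
        if a>lo:
            u,v=(st[i,:2]+st[i,2:4]/2)/k-.5+[u0,v0]
            print(np.round([u,v,a],2),st[i,2:4]/k,ray(c,u,v,z)[:2].round(4))
print(T["image"][162,360:368],S["image"][146,280:290])
disp(T,345,380,150,175,.124); print("b");disp(T,345,380,180,205,.143);print("c");disp(T,335,370,212,236,.127)
print("side");disp(S,275,298,138,160,.124,vthr=110);disp(S,298,320,138,160,.143,vthr=110);disp(S,322,345,160,180,.127,vthr=110)
for h in (.055,): print(proj(T,[.6,-.1,.1]),proj(S,[.6,-.1,.1]))
```

```text
psu [ 0.785 -0.406  0.044] [ 0.923 -0.19   0.117]
drum [0.776 0.24  0.042] [0.904 0.476 0.162]
allst [ 0.502 -0.186  0.044] [ 0.677 -0.116  0.145]
[[ 79  82  72]
 [124 128 107]
 [122 126 106]
 [118 121 101]
 [103 106  91]
 [ 81  82  75]
 [ 83  85  76]
 [124 128 106]] [[ 71  68  57]
 [ 63  61  52]
 [ 70  72  59]
 [ 82  85  69]
 [ 88  91  74]
 [ 91  95  77]
 [ 95  98  79]
 [ 97 100  80]
 [ 96  98  78]
 [ 87  87  71]]
[364.12 161.5   45.64] [7.75 7.75] [ 0.6491 -0.1643]
b
[361.56 190.62  80.09] [ 9.875 10.   ] [ 0.59   -0.1529]
c
[355.5  223.62  22.95] [5.75 5.75] [ 0.5308 -0.1421]
side
[308.75 144.31  18.81] [9.75  2.875] [ 0.5909 -0.156 ]
[329.69947611 189.73121375] [285.85945381 174.99976538]
```

Run:
```python
from h import *
S=dict(np.load("side0.npz"))
for (u0,u1,v0,v1,z) in ((276,296,138,156,.124),(298,320,138,156,.143),(322,345,158,178,.127)):
    k=8
    I=cv2.resize(S["image"][v0:v1,u0:u1],None,fx=k,fy=k,interpolation=cv2.INTER_CUBIC).astype(int)
    m=((I[...,1]-I[...,2]>11)&(I[...,1]>=I[...,0])&(I[...,1]>62)).astype(np.uint8)
    n,l,st,ce=cv2.connectedComponentsWithStats(m)
    for i in range(1,n):
        if st[i,4]>300:
            u,v=(st[i,:2]+st[i,2:4]/2)/k-.5+[u0,v0]; print(np.round([u,v],2),st[i,2:4]/k,ray(S,u,v,z)[:2].round(4))
# collar width in side picture; outlines
I=S["image"][136:186,270:302]; cv2.imwrite("pics/col.png",cv2.resize(I[:,:,::-1],None,fx=12,fy=12,interpolation=cv2.INTER_NEAREST))
print(np.array([proj(S,[.648,-.165,z]) for z in (.055,.088,.093,.098,.124)]).round(1))
```

```text
[285.56 145.  ] [8.625 4.75 ] [ 0.6493 -0.1649]
[308.81 145.06] [10.875  5.375] [ 0.5889 -0.1531]
[333.   163.69] [6.5   3.375] [ 0.5298 -0.1419]
[[285.5 177.7]
 [285.8 162.5]
 [285.8 160.1]
 [285.9 157.7]
 [286.1 145.1]]
```

View pics/col.png

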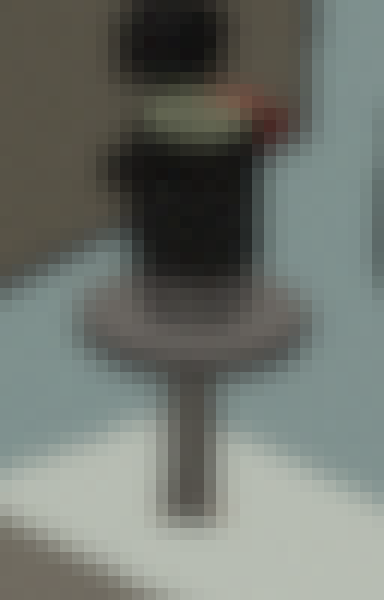

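Call:
arm_command --linear '[[-2, -1.7, 0], [-4.2, -3.5, 0], [-4.2, -3.5, 0], [-4.2, -3.5, 0], [-4.2, -3.5, 0], [-4.2, -3.5, 0], [-4.2, -3.5, 0], [-4.2, -3.5, 0]]' --delta_rot '[[0, 0, 0], [0, 0, 0], [0, 0, 0], [0, 0, 0], [0, 0, 0], [0, 0, 0], [0, 0, 0], [0, 0, 0]]' --grip '[5, 5, 5, 5, 5, 5, 5, 5]' --force 30

```text
time: 1.1
tool_pos: [0.373, 0.2055, 0.2435]
tool_rot: [180.0, -0.0, 166.5]
ft_force: [1.3, 0.3, 0.3]
opening: 0.05
```

Call:
arm_command --linear '[[-4.2, -3.5, 0], [-4.2, -3.5, 0], [-4.2, -3.5, 0], [-4.2, -3.5, 0], [-4.2, -3.5, 0], [-4.2, -3.5, 0], [-4.2, -3.5, 0], [-2, -1.6, 0]]' --delta_rot '[[0, 0, 0], [0, 0, 0], [0, 0, 0], [0, 0, 0], [0, 0, 0], [0, 0, 0], [0, 0, 0], [0, 0, 0]]' --grip '[5, 5, 5, 5, 5, 5, 5, 5]'

```text
time: 2.1
tool_pos: [0.618, -0.1226, 0.2425]
tool_rot: [-180.0, -0.1, 166.4]
ft_force: [-0.4, 0.3, -0.0]
opening: 0.0499
```

Call:
arm_command --linear '[[-2, -1.6, 0], [0, 0, 0]]' --delta_rot '[[0, 0, 0], [0, 0, 0]]' --grip '[5, 5]'

```text
time: 2.35
tool_pos: [0.633, -0.1415, 0.2423]
tool_rot: [180.0, -0.1, 166.4]
ft_force: [0.1, 0.4, 0.2]
opening: 0.0501
```

```bash
cat > st.py <<'E'
from plant import manip
import numpy as np,sys
from scipy.spatial.transform import Rotation as Ro
np.set_printoptions(suppress=True)
o=manip.observe()
print("t",o["time"],"pos",o["tool_pos"].round(5),"rot",o["tool_rot"].round(3),"F",o["ft_force"].round(2),"M",o["wrist_torque"].round(3),"op",round(o["opening"],4))
if len(sys.argv)>3:
    R=Ro.from_euler("xyz",o["tool_rot"],degrees=True).as_matrix()
    print("tool delta cm",(R.T@(np.array([float(a) for a in sys.argv[1:4]])-o["tool_pos"])*100).round(3))
E
python3 st.py 0.649 -0.1645 0.122
```

```text
t 2.35 pos [ 0.63302 -0.14146  0.24233] rot [179.998  -0.09  166.443] F [0.06 0.43 0.23] M [-0.004  0.032  0.029] op 0.0501
tool delta cm [-2.112 -1.866 12.03 ]
```

Call:
arm_command --linear '[[-1.1, -0.9, 0], [-1.0, -0.95, 0], [0, 0, 2.5], [0, 0, 3], [0, 0, 2.5], [0, 0, 0.5], [0, 0, 0]]' --delta_rot '[[0, 0, 0], [0, 0, 0], [0, 0, 0], [0, 0, 0], [0, 0, 0], [0, 0, 0], [0, 0, 0]]' --grip '[5, 5, 5, 5, 5, 5, 5]'

```text
time: 3.22
tool_pos: [0.6492, -0.163, 0.1591]
tool_rot: [-180.0, 0.0, 166.6]
ft_force: [0.4, -0.1, 0.8]
opening: 0.0497
```

```bash
cat > pic.py <<'E'
from plant import manip
import cv2,numpy as np,sys
from h import *
# pic.py cam name u0 u1 v0 v1 k
n=sys.argv[1];u0,u1,v0,v1,k=map(int,sys.argv[3:8])
c=manip.camera(n);np.savez(sys.argv[2]+".npz",**c)
cv2.imwrite(f"pics/{sys.argv[2]}.png",cv2.resize(c["image"][v0:v1,u0:u1,::-1],None,fx=k,fy=k,interpolation=cv2.INTER_CUBIC))
E
python3 st.py 0.649 -0.1645 0.122; python3 pic.py side s1 215 355 60 240 3; python3 pic.py top t1 300 430 100 260 3
```

```text
t 3.225 pos [ 0.64921 -0.16304  0.15911] rot [-179.994    0.022  166.557] F [ 0.4  -0.13  0.8 ] M [-0.018 -0.024 -0.017] op 0.0497
tool delta cm [-0.012 -0.146  3.711]
```

View pics/s1.png

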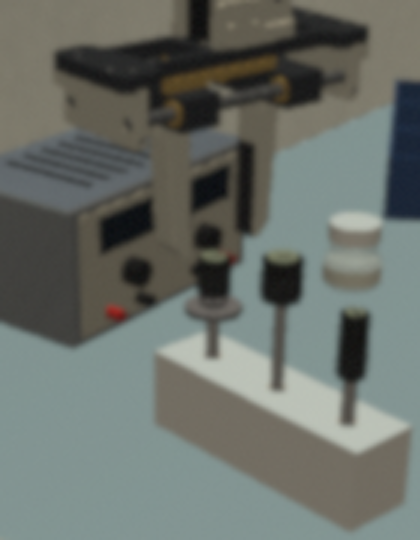

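View pics/t1.png

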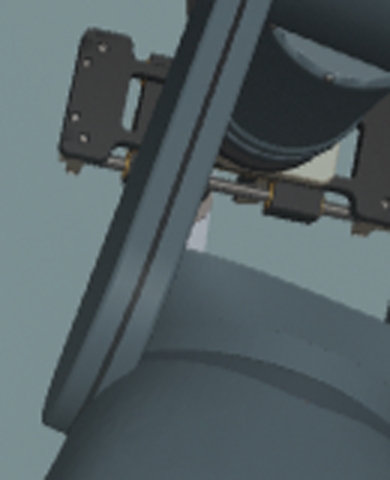

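Call:
arm_command --linear '[[0, -0.1, 0], [0, 0, 1.2], [0, 0, 1.2], [0, 0, 1.0], [0, 0, 0.3], [0, 0, 0]]' --delta_rot '[[0, 0, 0], [0, 0, 0], [0, 0, 0], [0, 0, 0], [0, 0, 0], [0, 0, 0]]' --grip '[5, 5, 5, 5, 5, 5]'

```text
time: 4.08
tool_pos: [0.6486, -0.1639, 0.1212]
tool_rot: [180.0, -0.0, 166.5]
ft_force: [0.6, 0.1, 0.6]
opening: 0.0501
```

```bash
python3 st.py 0.649 -0.1645 0.122; python3 pic.py side s2 255 325 110 190 7
```

```text
t 4.075 pos [ 0.64856 -0.16385  0.12124] rot [179.995  -0.034 166.549] F [0.64 0.09 0.58] M [-0.007 -0.017 -0.025] op 0.0501
tool delta cm [-0.058 -0.053 -0.076]
```

View pics/s2.png

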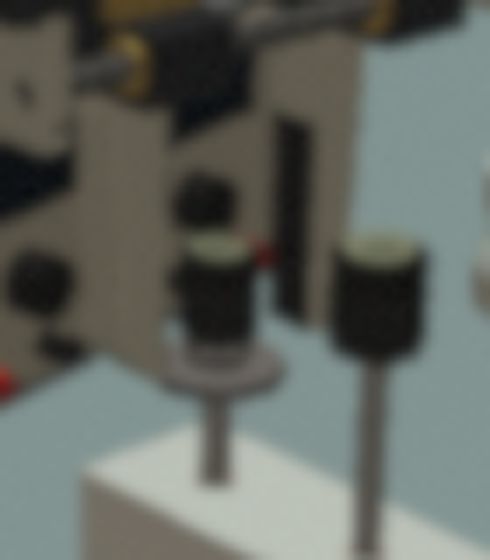

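Call:
arm_command --linear '[[0, 0, 0], [0, 0, 0], [0, 0, 0], [0, 0, 0], [0, 0, 0]]' --delta_rot '[[0, 0, 0], [0, 0, 0], [0, 0, 0], [0, 0, 0], [0, 0, 0]]' --grip '[2.6, 1.5, 1.5, 1.5, 1.5]' --force 35

```text
time: 4.75
tool_pos: [0.6488, -0.1639, 0.1218]
tool_rot: [-180.0, 0.0, 166.5]
ft_force: [-0.3, -0.2, 1.0]
opening: 0.0213
```

```bash
python3 st.py 0.649 -0.1645 0.122; python3 pic.py side s3 255 325 110 190 7
```

```text
t 4.75 pos [ 0.64875 -0.16393  0.12184] rot [-179.996    0.02   166.548] F [-0.26 -0.2   0.98] M [-0.03  -0.012  0.08 ] op 0.0213
tool delta cm [-0.038 -0.05  -0.016]
```

View pics/s3.png

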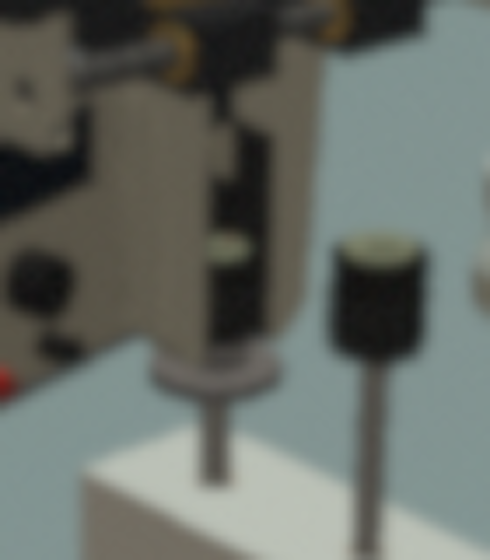

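Call:
arm_command --linear '[[0, 0, -0.5], [0, 0, -1], [0, 0, -2], [0, 0, -2], [0, 0, -2], [0, 0, -2], [0, 0, -2], [0, 0, -1.5]]' --delta_rot '[[0, 0, 0], [0, 0, 0], [0, 0, 0], [0, 0, 0], [0, 0, 0], [0, 0, 0], [0, 0, 0], [0, 0, 0]]' --grip '[1.5, 1.5, 1.5, 1.5, 1.5, 1.5, 1.5, 1.5]'

```text
time: 5.8
tool_pos: [0.6488, -0.1639, 0.2534]
tool_rot: [-180.0, 0.1, 166.6]
ft_force: [0.4, 0.3, -0.4]
opening: 0.0213
```

```bash
python3 st.py 0.5846 0.182 0.252; python3 pic.py side s4 215 355 30 210 3
```

```text
t 5.8 pos [ 0.64881 -0.16392  0.25336] rot [-179.987    0.078  166.552] F [ 0.36  0.27 -0.45] M [-0.021  0.052 -0.022] op 0.0213
tool delta cm [14.29  32.15   0.109]
```

View pics/s4.png

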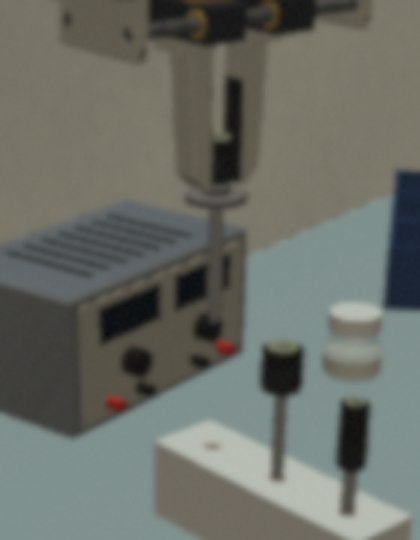

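The probe is out of its hole (empty hole at crop 212,446), the other two are undisturbed. Moving to above the well.

Call:
arm_command --linear '[[1.2, 2.7, 0], [2, 4.5, 0], [2, 4.5, 0], [2, 4.5, 0], [2, 4.5, 0], [2, 4.5, 0], [2, 4.5, 0], [1.0, 2.3, 0]]' --delta_rot '[[0, 0, 0], [0, 0, 0], [0, 0, 0], [0, 0, 0], [0, 0, 0], [0, 0, 0], [0, 0, 0], [0, 0, 0]]' --grip '[1.5, 1.5, 1.5, 1.5, 1.5, 1.5, 1.5, 1.5]'

```text
time: 6.85
tool_pos: [0.5839, 0.1829, 0.2515]
tool_rot: [180.0, -0.0, 166.7]
ft_force: [0.6, -0.1, -1.0]
opening: 0.0212
```

Call:
arm_command --linear '[[0, 0, 0], [0, 0, 0]]' --delta_rot '[[0, 0, 0], [0, 0, 0]]' --grip '[1.5, 1.5]'

```text
time: 7.1
tool_pos: [0.585, 0.1798, 0.2515]
tool_rot: [-180.0, -0.0, 166.6]
ft_force: [-0.0, -0.4, -0.8]
opening: 0.0213
```

```bash
python3 st.py 0.5846 0.182 0.252; python3 pic.py side s5 80 280 115 315 3;  python3 pic.py top t5 100 260 100 280 3
```

```text
t 7.1 pos [0.58504 0.17979 0.25148] rot [-179.963   -0.005  166.552] F [-0.03 -0.36 -0.83] M [-0.008  0.055 -0.038] op 0.0213
tool delta cm [ 0.094  0.205 -0.052]
```

View pics/s5.png

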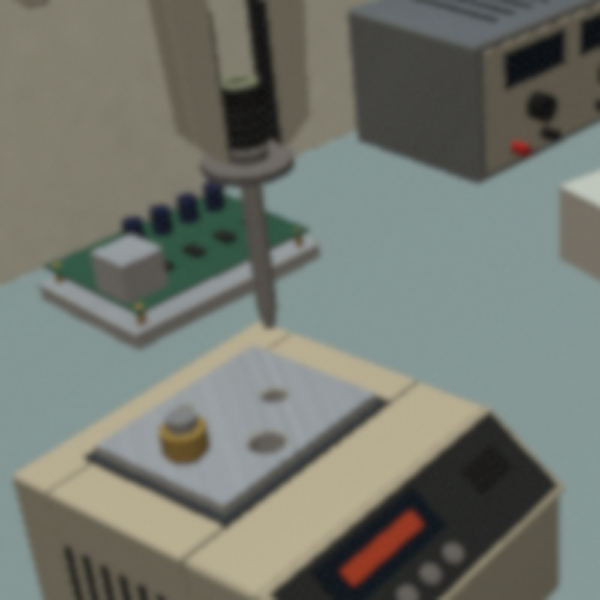

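View pics/t5.png

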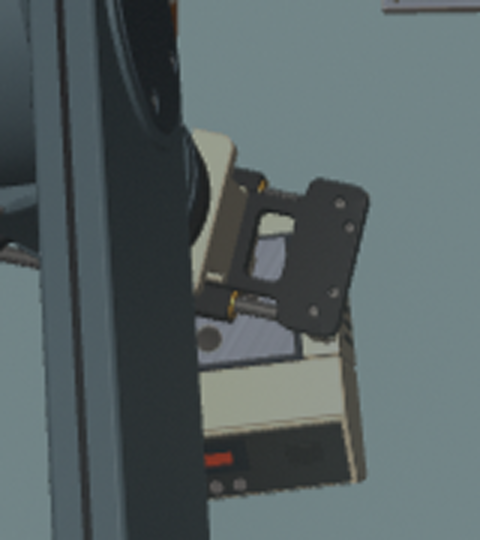

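Run:
```python
from h import *
S=dict(np.load("s5.npz"))
for z in (.14,.15,.18,.218,.254):
    p=proj(S,[.585,.18,z]); print(z,p.round(2),((p-[80,115])*3).round(1))
g=cv2.cvtColor(S["image"],cv2.COLOR_RGB2GRAY)
for v in range(176,226,4): print(v,g[v,156:176])
```

```text
0.14 [168.79 223.34] [266.4 325. ]
0.15 [167.97 216.8 ] [263.9 305.4]
0.18 [165.43 196.53] [256.3 244.6]
0.218 [162.01 169.32] [246. 163.]
0.254 [158.56 141.82] [235.7  80.5]
176 [ 84  84  81  76  71  67  66  65  65  66  75  92 107 118 127 134 139 142
 144 145]
180 [100 113 120 118 103  88  81  79  79  77  80 101 127 140 144 145 144 145
 144 144]
184 [ 71  72  74  74  75  77  78  79  80  79  76  85 109 128 138 141 143 144
 144 145]
188 [ 74  73  72  71  69  70  74  78  80  79  76  71  69  71  72  74  76  82
  91 101]
192 [54 59 65 70 71 74 76 79 78 81 78 74 71 70 71 72 72 72 73 73]
196 [ 59  63  68  70  72  73  75  76  78  79  79  76  72  69  73  79  90 104
 119 133]
200 [ 73  73  74  74  74  75  76  78  78  80  80  79  77  89 118 142 151 152
 151 146]
204 [ 93 108 121 134 142 147 143 123  99  83  80  79  77  76  82  92  93  91
  89  89]
208 [151 150 147 143 136 128 115 102  90  81  80  80  79  75  80  95 114 128
 136 141]
212 [ 95  90  88  88  89  92  99 103 100  90  81  80  79  77  79  97 126 141
 144 144]
216 [121 130 136 140 143 144 145 143 135 112  90  80  80  80  78  89 116 135
 143 145]
220 [144 145 145 145 145 145 144 145 144 136 115  93  80  76  77  96 124 140
 145 144]
224 [145 145 146 146 149 154 159 165 168 170 167 154 136 127 130 142 153 156
 155 151]
```

Call:
arm_command --linear '[[0.1, 0.2, 0.5], [0, 0, 1], [0, 0, 0.8], [0, 0, 0.4], [0, 0, 0], [0, 0, 0]]' --delta_rot '[[0, 0, 0], [0, 0, 0], [0, 0, 0], [0, 0, 0], [0, 0, 0], [0, 0, 0]]' --grip '[1.5, 1.5, 1.5, 1.5, 1.5, 1.5]'

```text
time: 7.95
tool_pos: [0.5847, 0.1826, 0.2249]
tool_rot: [180.0, 0.0, 166.6]
ft_force: [0.4, -1.0, -0.6]
opening: 0.0211
```

```bash
python3 st.py 0.5846 0.182 0.224; python3 pic.py side s6 130 210 180 270 7;python3 - <<'E'
from h import *
S=dict(np.load("s6.npz"))
for z in (.112,.122,.16): 
    p=proj(S,[.5846,.182,z]);print(z,p.round(2),((p-[130,180])*7).round(1))
E
```

```text
t 7.95 pos [0.58466 0.18259 0.22494] rot [179.99   0.03 166.55] F [ 0.41 -0.95 -0.55] M [0.04  0.015 0.03 ] op 0.0211
tool delta cm [-0.008 -0.059  0.094]
0.112 [170.08 241.84] [280.6 432.9]
0.122 [169.29 235.58] [275.  389.1]
0.16 [166.15 210.86] [253.1 216. ]
```

View pics/s6.png

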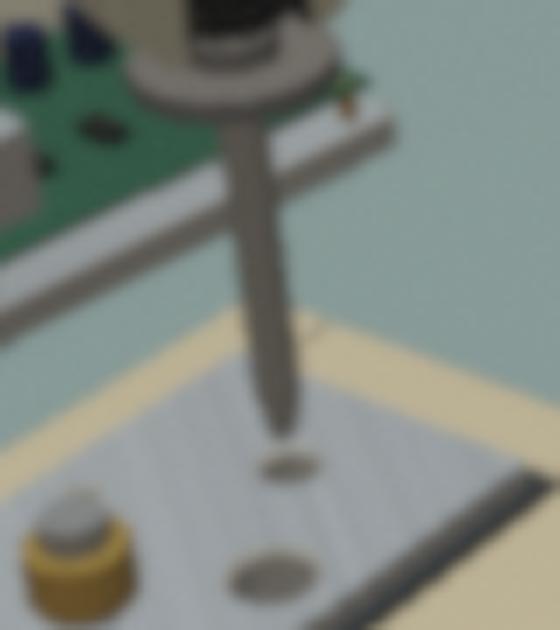

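Call:
arm_command --linear '[[0, 0, 0.3], [0, 0, 0.3], [0, 0, 0.3], [0, 0, 0.3], [0, 0, 0]]' --delta_rot '[[0, 0, 0], [0, 0, 0], [0, 0, 0], [0, 0, 0], [0, 0, 0]]' --grip '[1.5, 1.5, 1.5, 1.5, 1.5]'

```text
time: 8.62
tool_pos: [0.5843, 0.1825, 0.2122]
tool_rot: [-180.0, -0.0, 166.5]
ft_force: [-0.1, 0.1, 0.1]
opening: 0.0215
```

```bash
python3 st.py 0.5846 0.182 0.212; python3 pic.py side s7 130 210 180 270 7
```

```text
t 8.625 pos [0.5843  0.18249 0.21222] rot [-179.984   -0.038  166.546] F [-0.06  0.09  0.06] M [-0.025 -0.06   0.016] op 0.0215
tool delta cm [-0.041 -0.04   0.022]
```

View pics/s7.png

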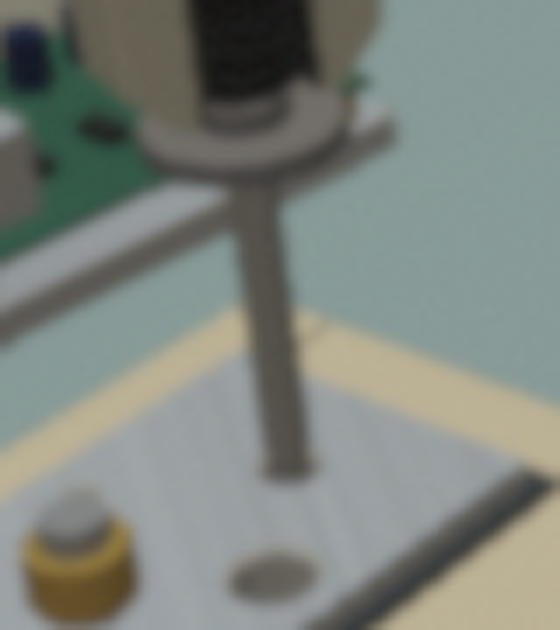

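Call:
arm_command --linear '[[0, 0, 0.2], [0, 0, 0.2], [0, 0, 0.2], [0, 0, 0.1], [0, 0, 0]]' --delta_rot '[[0, 0, 0], [0, 0, 0], [0, 0, 0], [0, 0, 0], [0, 0, 0]]' --grip '[1.5, 1.5, 1.5, 1.5, 1.5]'

```text
time: 9.3
tool_pos: [0.5845, 0.1825, 0.2055]
tool_rot: [-180.0, -0.0, 166.5]
ft_force: [-0.1, 0.6, -1.0]
opening: 0.021
```

Call:
arm_command --linear '[[0, 0, 0.15], [0, 0, 0.15], [0, 0, 0.15]]' --delta_rot '[[0, 0, 0], [0, 0, 0], [0, 0, 0]]' --grip '[1.5, 1.5, 1.5]'

```text
time: 9.68
tool_pos: [0.5845, 0.1825, 0.2011]
tool_rot: [-180.0, 0.0, 166.5]
ft_force: [0.2, 0.4, -1.0]
opening: 0.0213
```

Call:
arm_command --linear '[[0, 0, 0.15], [0, 0, 0.15], [0, 0, 0.15]]' --delta_rot '[[0, 0, 0], [0, 0, 0], [0, 0, 0]]' --grip '[1.5, 1.5, 1.5]'

```text
time: 10.05
tool_pos: [0.5847, 0.1824, 0.1967]
tool_rot: [-180.0, 0.0, 166.5]
ft_force: [-0.3, -0.7, -0.1]
opening: 0.0214
```

Call:
arm_command --linear '[[0, 0, 0.15], [0, 0, 0.15], [0, 0, 0.15]]' --delta_rot '[[0, 0, 0], [0, 0, 0], [0, 0, 0]]' --grip '[1.5, 1.5, 1.5]'

```text
time: 10.42
tool_pos: [0.5846, 0.1825, 0.1925]
tool_rot: [180.0, 0.0, 166.5]
ft_force: [-0.7, -0.3, 1.3]
opening: 0.0217
```

Call:
arm_command --linear '[[0, 0, 0.15], [0, 0, 0.15], [0, 0, 0.15], [0, 0, 0.15]]' --delta_rot '[[0, 0, 0], [0, 0, 0], [0, 0, 0], [0, 0, 0]]' --grip '[1.5, 1.5, 1.5, 1.5]'

```text
time: 10.92
tool_pos: [0.5845, 0.1826, 0.186]
tool_rot: [180.0, -0.0, 166.5]
ft_force: [0.1, 0.1, 1.3]
opening: 0.0214
```

Call:
arm_command --linear '[[0, 0, 0.15], [0, 0, 0.15], [0, 0, 0.15], [0, 0, 0.15], [0, 0, 0.15]]' --delta_rot '[[0, 0, 0], [0, 0, 0], [0, 0, 0], [0, 0, 0], [0, 0, 0]]' --grip '[1.5, 1.5, 1.5, 1.5, 1.5]'

```text
time: 11.55
tool_pos: [0.5845, 0.1825, 0.1785]
tool_rot: [180.0, -0.0, 166.5]
ft_force: [-0.8, -0.2, 2.3]
opening: 0.0214
```

```bash
python3 st.py; python3 pic.py side s8 120 220 130 270 4
```

```text
t 11.55 pos [0.58446 0.18255 0.17855] rot [179.998  -0.005 166.547] F [-0.77 -0.25  2.28] M [-0.132 -0.005 -0.001] op 0.0214
```

View pics/s8.png

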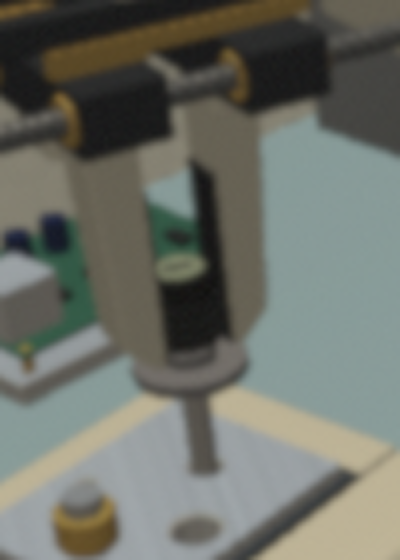

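Call:
arm_command --linear '[[0, 0, 0.1], [0, 0, 0.1], [0, 0, 0.1], [0, 0, 0.1], [0, 0, 0.1]]' --delta_rot '[[0, 0, 0], [0, 0, 0], [0, 0, 0], [0, 0, 0], [0, 0, 0]]' --grip '[1.5, 1.5, 1.5, 1.5, 1.5]' --force 10

```text
time: 12.22
tool_pos: [0.5845, 0.1825, 0.1736]
tool_rot: [-180.0, -0.0, 166.5]
ft_force: [-0.5, -1.4, 2.3]
opening: 0.022
```

Call:
arm_command --linear '[[0, 0, 0.05], [0, 0, 0.05], [0, 0, 0.05]]' --delta_rot '[[0, 0, 0], [0, 0, 0], [0, 0, 0]]' --grip '[1.5, 1.5, 1.5]'

```text
time: 12.6
tool_pos: [0.5845, 0.1825, 0.1721]
tool_rot: [-180.0, -0.0, 166.5]
ft_force: [-0.5, -0.9, 1.3]
opening: 0.0215
```

```bash
python3 st.py
```

```text
t 12.6 pos [0.58446 0.18254 0.1721 ] rot [-180.      -0.004  166.547] F [-0.51 -0.88  1.28] M [-0.234  0.053  0.017] op 0.0215
```

Call:
arm_command --linear '[[0, 0, 0.05], [0, 0, 0.05], [0, 0, 0.05]]' --delta_rot '[[0, 0, 0], [0, 0, 0], [0, 0, 0]]' --grip '[1.5, 1.5, 1.5]'

```text
time: 12.98
tool_pos: [0.5845, 0.1825, 0.1706]
tool_rot: [-180.0, -0.0, 166.5]
ft_force: [0.1, -0.9, 1.8]
opening: 0.0218
```

Call:
arm_command --linear '[[0, 0, 0.05], [0, 0, 0.05], [0, 0, 0.05]]' --delta_rot '[[0, 0, 0], [0, 0, 0], [0, 0, 0]]' --grip '[1.5, 1.5, 1.5]'

```text
time: 13.35
tool_pos: [0.5845, 0.1825, 0.1691]
tool_rot: [-180.0, 0.0, 166.5]
ft_force: [-0.2, -0.8, 1.9]
opening: 0.0215
```

Call:
arm_command --linear '[[0, 0, 0.05], [0, 0, 0.05], [0, 0, 0.05]]' --delta_rot '[[0, 0, 0], [0, 0, 0], [0, 0, 0]]' --grip '[1.5, 1.5, 1.5]'

```text
time: 13.72
tool_pos: [0.5845, 0.1826, 0.1676]
tool_rot: [-180.0, -0.0, 166.6]
ft_force: [-0.1, -1.9, 1.7]
opening: 0.0217
```

Call:
arm_command --linear '[[0, 0, 0.05], [0, 0, 0.05], [0, 0, 0.05]]' --delta_rot '[[0, 0, 0], [0, 0, 0], [0, 0, 0]]' --grip '[1.5, 1.5, 1.5]'

```text
time: 14.1
tool_pos: [0.5845, 0.1825, 0.1661]
tool_rot: [-180.0, -0.0, 166.5]
ft_force: [0.2, -0.4, 2.0]
opening: 0.0219
```

Call:
arm_command --linear '[[0, 0, 0.05], [0, 0, 0.05], [0, 0, 0.05]]' --delta_rot '[[0, 0, 0], [0, 0, 0], [0, 0, 0]]' --grip '[1.5, 1.5, 1.5]'

```text
time: 14.48
tool_pos: [0.5845, 0.1825, 0.1646]
tool_rot: [-180.0, -0.0, 166.5]
ft_force: [0.4, -1.3, 1.6]
opening: 0.0217
```

Call:
arm_command --linear '[[0, 0, 0.05], [0, 0, 0.05], [0, 0, 0.05]]' --delta_rot '[[0, 0, 0], [0, 0, 0], [0, 0, 0]]' --grip '[1.5, 1.5, 1.5]'

```text
time: 14.85
tool_pos: [0.5845, 0.1825, 0.1631]
tool_rot: [-180.0, -0.0, 166.5]
ft_force: [-0.6, -0.5, 2.2]
opening: 0.0219
```

Call:
arm_command --linear '[[0, 0, 0.05], [0, 0, 0.05], [0, 0, 0.05]]' --delta_rot '[[0, 0, 0], [0, 0, 0], [0, 0, 0]]' --grip '[1.5, 1.5, 1.5]'

```text
time: 15.22
tool_pos: [0.5846, 0.1825, 0.162]
tool_rot: [180.0, 0.0, 166.5]
ft_force: [-1.3, -1.3, 4.9]
opening: 0.0219
```

Call:
arm_command --linear '[[0, 0, 0.03]]' --delta_rot '[[0, 0, 0]]' --grip '[1.5]'

```text
time: 15.35
tool_pos: [0.5847, 0.1825, 0.1619]
tool_rot: [180.0, 0.0, 166.6]
ft_force: [-0.9, -1.0, 6.8]
opening: 0.0216
```

```bash
python3 st.py
```

```text
t 15.35 pos [0.58472 0.18253 0.16191] rot [179.989   0.047 166.551] F [-0.94 -1.01  6.77] M [-0.315  0.292  0.019] op 0.0216
```

Call:
arm_command --linear '[[0, 0, 0.03], [0, 0, 0]]' --delta_rot '[[0, 0, 0], [0, 0, 0]]' --grip '[1.5, 1.5]'

```text
time: 15.6
tool_pos: [0.5848, 0.1825, 0.1619]
tool_rot: [180.0, 0.1, 166.6]
ft_force: [-1.2, -1.4, 6.2]
opening: 0.0218
```

```bash
python3 st.py; python3 pic.py side s9 120 220 130 270 4
```

```text
t 15.6 pos [0.58484 0.18252 0.16192] rot [179.983   0.072 166.55 ] F [-1.21 -1.38  6.18] M [-0.391  0.259 -0.004] op 0.0218
```

View pics/s9.png

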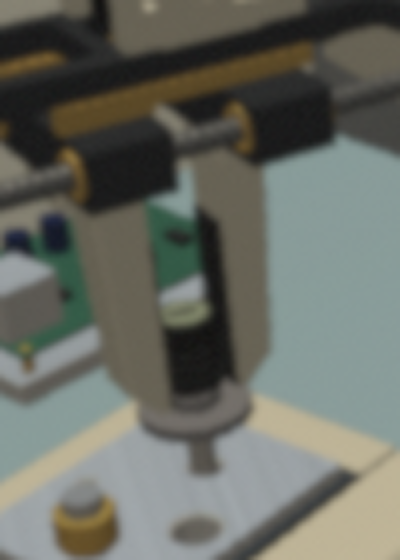

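Call:
arm_command --linear '[[0, 0, 0], [0, 0, 0.05], [0, 0, 0]]' --delta_rot '[[0, 0, 0], [0, 0, 0], [0, 0, 0]]' --grip '[1.5, 1.5, 1.5]' --force 30

```text
time: 16.02
tool_pos: [0.5849, 0.1825, 0.1618]
tool_rot: [180.0, 0.1, 166.5]
ft_force: [-2.6, -1.7, 9.2]
opening: 0.0215
```

```bash
python3 st.py
```

```text
t 16.025 pos [0.58491 0.18249 0.16184] rot [179.98    0.095 166.549] F [-2.61 -1.73  9.24] M [-0.364  0.436  0.015] op 0.0215
```

Call:
arm_command --linear '[[0, 0, -0.12], [0, 0, 0], [0, 0, 0], [0, 0, 0], [0, 0, 0]]' --delta_rot '[[0, 0, 0], [0, 0, 0], [0, 0, 0], [0, 0, 0], [0, 0, 0]]' --grip '[1.5, 2.7, 2.7, 2.7, 2.7]'

```text
time: 16.65
tool_pos: [0.5844, 0.1826, 0.1615]
tool_rot: [-180.0, -0.0, 166.6]
ft_force: [0.2, 0.3, 0.4]
opening: 0.0269
```

```bash
python3 st.py; python3 pic.py side s10 120 220 130 270 4
```

```text
t 16.65 pos [0.58441 0.1826  0.16153] rot [-179.997   -0.021  166.551] F [0.24 0.34 0.38] M [ 0.059  0.026 -0.019] op 0.0269
```

View pics/s10.png

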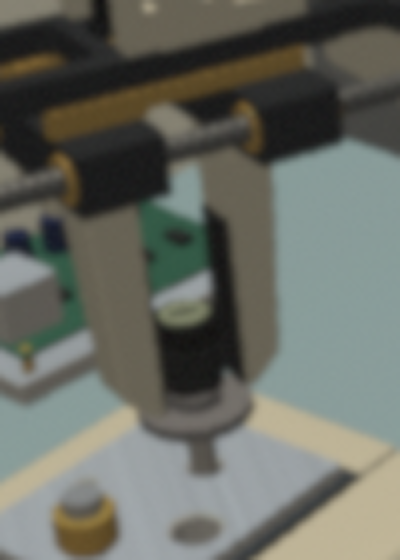

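Call:
arm_command --linear '[[0, 0, 0.1], [0, 0, 0.15], [0, 0, 0.15], [0, 0, 0.15], [0, 0, 0.15]]' --delta_rot '[[0, 0, 0], [0, 0, 0], [0, 0, 0], [0, 0, 0], [0, 0, 0]]' --grip '[2.7, 2.7, 2.7, 2.7, 2.7]'

```text
time: 17.32
tool_pos: [0.5845, 0.1825, 0.1549]
tool_rot: [180.0, 0.0, 166.5]
ft_force: [0.1, 0.3, 1.6]
opening: 0.0274
```

```bash
python3 st.py; python3 pic.py side s11 120 220 130 270 4
```

```text
t 17.325 pos [0.58452 0.18251 0.1549 ] rot [180.      0.014 166.549] F [0.09 0.25 1.56] M [-0.05   0.108 -0.018] op 0.0274
```

View pics/s11.png

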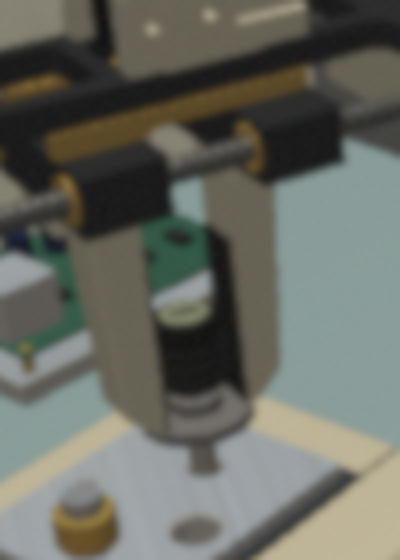

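The collar is now sliding ahead of the fingers (flange moved from row 410 to 425; handle top unmoved at row 315), at about 1.6 N.

Call:
arm_command --linear '[[0, 0, 0.15], [0, 0, 0.15], [0, 0, 0.15], [0, 0, 0.15], [0, 0, 0.15], [0, 0, 0.15]]' --delta_rot '[[0, 0, 0], [0, 0, 0], [0, 0, 0], [0, 0, 0], [0, 0, 0], [0, 0, 0]]' --grip '[2.7, 2.7, 2.7, 2.7, 2.7, 2.7]'

```text
time: 18.12
tool_pos: [0.5845, 0.1825, 0.1456]
tool_rot: [-180.0, -0.0, 166.5]
ft_force: [-0.2, -0.5, 1.8]
opening: 0.0271
```

```bash
python3 st.py
```

```text
t 18.125 pos [0.58447 0.18252 0.14565] rot [-179.998   -0.002  166.549] F [-0.15 -0.51  1.81] M [-0.147  0.11   0.03 ] op 0.0271
```

Call:
arm_command --linear '[[0, 0, 0.1], [0, 0, 0.1], [0, 0, 0.1], [0, 0, 0.1], [0, 0, 0.1], [0, 0, 0.1], [0, 0, 0.1]]' --delta_rot '[[0, 0, 0], [0, 0, 0], [0, 0, 0], [0, 0, 0], [0, 0, 0], [0, 0, 0], [0, 0, 0]]' --grip '[2.7, 2.7, 2.7, 2.7, 2.7, 2.7, 2.7]'

```text
time: 19.0
tool_pos: [0.5845, 0.1825, 0.1387]
tool_rot: [-180.0, 0.0, 166.5]
ft_force: [-0.8, -0.7, 2.2]
opening: 0.0266
```

Call:
arm_command --linear '[[0, 0, 0.05], [0, 0, 0.05], [0, 0, 0.05], [0, 0, 0.05]]' --delta_rot '[[0, 0, 0], [0, 0, 0], [0, 0, 0], [0, 0, 0]]' --grip '[2.7, 2.7, 2.7, 2.7]'

```text
time: 19.5
tool_pos: [0.5844, 0.1825, 0.1367]
tool_rot: [-180.0, -0.0, 166.5]
ft_force: [-1.2, -1.5, 2.4]
opening: 0.0268
```

Call:
arm_command --linear '[[0, 0, 0.05], [0, 0, 0.05], [0, 0, 0.05]]' --delta_rot '[[0, 0, 0], [0, 0, 0], [0, 0, 0]]' --grip '[2.7, 2.7, 2.7]'

```text
time: 19.88
tool_pos: [0.5845, 0.1825, 0.1355]
tool_rot: [-180.0, 0.0, 166.5]
ft_force: [-1.6, -1.1, 5.6]
opening: 0.0272
```

Call:
arm_command --linear '[[0, 0, 0.05], [0, 0, 0]]' --delta_rot '[[0, 0, 0], [0, 0, 0]]' --grip '[2.7, 2.7]'

```text
time: 20.12
tool_pos: [0.5844, 0.1825, 0.1354]
tool_rot: [180.0, 0.0, 166.6]
ft_force: [-2.4, -1.2, 7.3]
opening: 0.0268
```

Call:
arm_command --linear '[[0, 0, 0.05], [0, 0, 0]]' --delta_rot '[[0, 0, 0], [0, 0, 0]]' --grip '[2.7, 2.7]'

```text
time: 20.38
tool_pos: [0.5844, 0.1825, 0.1353]
tool_rot: [180.0, 0.0, 166.6]
ft_force: [-3.4, -2.1, 8.6]
opening: 0.0268
```

```bash
python3 st.py; python3 pic.py side s12 120 220 150 275 5
```

```text
t 20.375 pos [0.5844  0.18253 0.13531] rot [180.      0.026 166.556] F [-3.35 -2.14  8.62] M [-0.29   0.651  0.002] op 0.0268
```

View pics/s12.png

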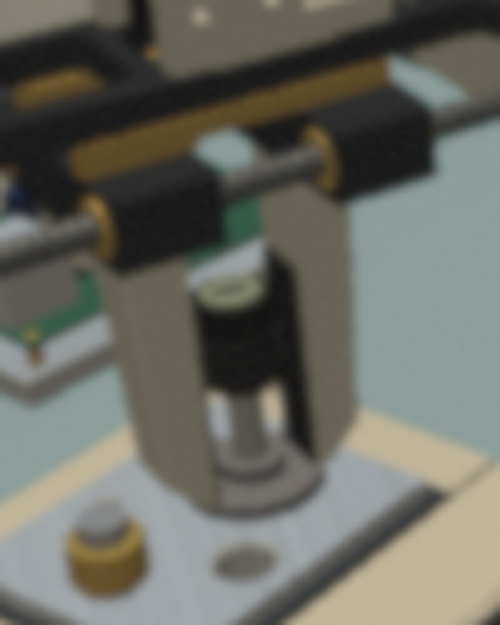

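Call:
arm_command --linear '[[0, 0, -0.15], [0, 0, -0.2], [0, 0, 0], [0, 0, 0]]' --delta_rot '[[0, 0, 0], [0, 0, 0], [0, 0, 0], [0, 0, 0]]' --grip '[2.7, 2.7, 4.0, 4.0]'

```text
time: 20.92
tool_pos: [0.5845, 0.1826, 0.1375]
tool_rot: [-180.0, -0.0, 166.5]
ft_force: [-0.7, -0.9, -0.0]
opening: 0.0391
```

Call:
arm_command --linear '[[0, 0, -0.5], [0, 0, -1.5], [0, 0, -2], [0, 0, -2], [0, 0, -2], [0, 0, -2], [0, 0, -2], [0, 0, 0]]' --delta_rot '[[0, 0, 0], [0, 0, 0], [0, 0, 0], [0, 0, 0], [0, 0, 0], [0, 0, 0], [0, 0, 0], [0, 0, 0]]' --grip '[4, 4, 4, 4, 4, 4, 4, 4]'

```text
time: 21.92
tool_pos: [0.5856, 0.1827, 0.2607]
tool_rot: [179.9, 0.3, 166.6]
ft_force: [0.4, 0.5, 1.6]
opening: 0.04
```

Call:
arm_command --linear '[[0, -4, -2], [0, -5, 0], [0, -5, 0], [0, -5, 0], [0, -3, 0], [0, 0, 0]]' --delta_rot '[[0, 0, 0], [0, 0, 0], [0, 0, 0], [0, 0, 0], [0, 0, 0], [0, 0, 0]]' --grip '[4, 4, 4, 4, 4, 4]'

```text
time: 22.68
tool_pos: [0.5327, -0.0332, 0.2773]
tool_rot: [-180.0, -0.0, 166.3]
ft_force: [0.0, 1.0, 0.1]
opening: 0.0398
```

```bash
python3 st.py; python3 pic.py side s13 110 220 170 280 5;  python3 pic.py top t13 0 560 0 420 1
python3 - <<'E'
from h import *
S=dict(np.load("s13.npz"))
for X in ([.5846,.182,.105],[.5846,.182,.105-.055+.114],[.5846,.182,.11]):
    print(((proj(S,X)-[110,170]+.5)*5).round(1))
E
```

```text
t 22.675 pos [ 0.53265 -0.03322  0.27731] rot [-179.983   -0.044  166.348] F [0.04 1.02 0.07] M [-0.015  0.014  0.038] op 0.0398
[305.7 383.3]
[281.6 193.3]
[303.7 367.9]
```

View pics/s13.png

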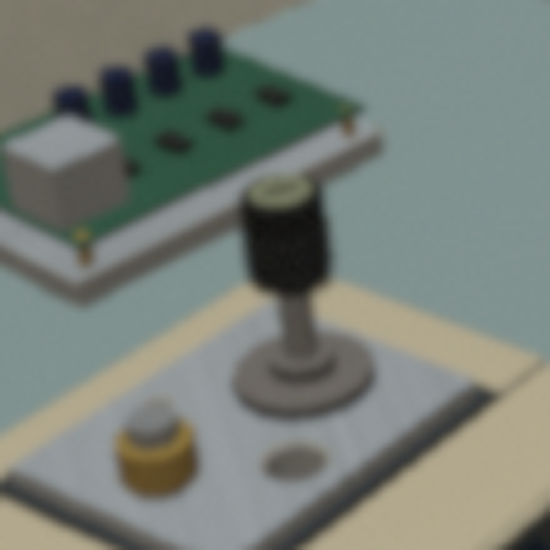

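View pics/t13.png

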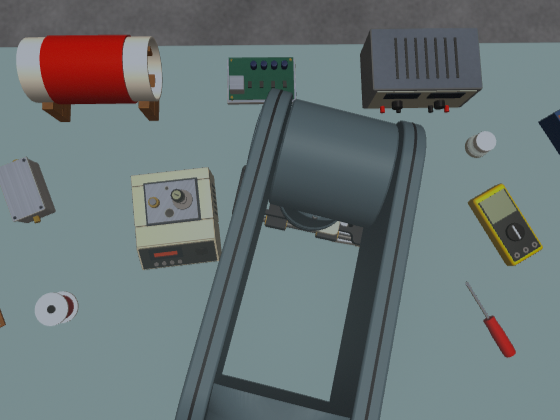

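Run:
```python
from h import *
S=dict(np.load("s13.npz"));A=dict(np.load("side0.npz"));T=dict(np.load("t13.npz"))
d=cv2.absdiff(S["image"],A["image"]).max(2)
print("b/c region",d[138:200,300:345].max(),"sensor",d[250:272,130:152].max())
for z,X in((.105,0),(.164,0)): print(proj(T,[.5855,.1814,z]).round(1))
from plant import manip
print(manip.hand_in())
```

```text
b/c region 5 sensor 4
[182.7 199.5]
[176.5 194.6]
the job is handed in; nothing more can be done
None
```

The thermometer is on the bottom of the fitting well, and its collar is flat on the block's face. It stands there by itself. I handed the job in at about 23 s of the 54 s allowed; hand-in gives no verdict.

- **Bottom:** I lowered the stem in 0.5 mm steps with a light grip until it stopped hard about 55 mm below the mouth. From there, raising the force from about 6 to 9 N moved it only about 0.1 mm.
- **Collar:** I pushed the flange down with the fingertips at about 2 N until it met the face. It read 8.6 N at the end, with the fingertips 5 mm above the face, which is the flange thickness.
- **Last checks:** After the gripper withdrew, the handle top was within about 1 pixel of where an upright thermometer at that depth should appear in both cameras. The sensor and the other two thermometers showed no change from the first side picture.

**Disagreements:** The two cameras placed the well about 2 mm apart, so I aimed between them; the stem went in with side forces of only 1–2 N. The depth figure assumes the handle did not slip in the grip.

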